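Fit a flanged pilot bush to a flywheel with a bush driver

ROBOT

A 6-joint arm with a two-finger parallel gripper is mounted at the origin on a cart in front of the work surface, level with it; the furniture and walls round the work are solid. World frame = base frame: x ahead of the robot, y to its left, z up, the work surface at z = 0. Lengths are in mm, angles in rad, forces in N, time in s.
With the tool pointing down it reaches from about 275 to 750 mm from the base axis. Payload 10.2 kg.
Tool frame: the origin (TCP) lies between the finger pads; the fingertips stand 25 mm ahead of it and the grasp point (between the pads) lies 6 mm ahead of it; z points along the fingers, y is the direction in which the jaws open and shut (so a half turn about z gives the same grasp; the last joint's range is limited). The gripper opens to 85 mm and grips with 20 to 120 N. Pads are 22 mm wide; open, the fingers measure 114 mm over their backs; the gripper's body (76 mm by 85 mm) begins 54 mm behind the grasp point. The pads swing forward as they close: fully open they stand 13 mm farther back than shut.
Start: joints at [0.987, 0.313, 1.498, -0, 1.331, -0.223], TCP at [185.35, 491.199, 256.294] pointing down, gripper open.
Joint ranges: [-2.94, 2.94], [-0.97, 2.17], [0.19, 2.56], [-1.23, 4.37], [0.02, 3.11], [-2.88, 2.88]. Speed limits (rad/s): [2.39, 2.39, 3.01, 3.14, 3.14, 3.14].

INTERFACE

Orientations are given as a unit quaternion [x, y, z, w].
In Python, from rig import robot gives the robot as it stands.
- The arm moves only by the tool play_rows, never from a script. Its argument "series" is a list of rows, each a list of 3 entries, a list of its own where there are three numbers: the opening, from 0 (shut) to 1 (fully open), then the shift along the tool's x, y, z in mm, then the turn about the tool's z in rad. A call has 1 to 20 rows; each row is the pose to reach, as a shift and turn from the pose commanded when the call began, along the tool's axes at that moment; what a row does not reach only later rows make up. A row lasts 1/10 s, in which the tool goes at most 50 mm and 8.59 degrees, less where a joint would pass 70% of its speed; a pose out of reach is approached as far as the arm can. A call with a gripper value outside its range is refused whole. The fingers move at their own pace and stop on an object; the grip force is fixed at half the most. Time passes only in rows, so rows that repeat a pose let the fingers close. It gives the time, the measured TCP pose, the force and the opening at its end, in the units of the state.
- robot.sense(): the state, without advancing time (a new reading comes with each control period).
- robot.capture(name): name is "scene" or "top"; returns (picture, depth): 480x640x3 uint8, red, green, blue; 480x640 float32, mm along the optical axis (not along the pixel's ray), 0 where there is no reading.
- robot.camera_info(name): a dict with "camera_matrix" (3x3 intrinsics, pixels), "world_from_camera" (4x4, takes a point from camera to world coordinates). Camera axes: x right, y down, z forward; pixel columns grow to the right and rows downward; lengths in mm; the calibration is good to about 2 mm. A picture is of the moment at which its call begins. camera_info takes no time and is no camera call.
- robot.sign_off(): hands the job in, once; it reports no verdict.
The state is a dict: "t": time; "joint_pos": joint angles; "joint_velocities": joint speeds; "effort": joint torques, N m; "ee_pos": TCP position; "ee_rot": TCP orientation; "contact_force": force on the tool from outside, world axes, zero at the start; "wrist_torque": the same for the moment, N m; "width": finger opening in mm.
Only numpy, scipy, OpenCV 4.12 (cv2) and the standard library are available. Lean on these libraries where they do the work, as an engineer would, in place of code of your own. Each camera call takes 0.05 s, during which the arm holds its last target.

TASK

Fit the bronze pilot bush into the flywheel's centre bore: start it squarely in the mouth by hand and let go, then press it home with the large driver until the flange bottoms on the hub, keeping about 25 newtons on it for half a second to seat it firmly, but never as much as 40, which would bruise the bronze. Then stand the driver back in its empty hole in the wooden rack, and leave the small driver and the other things on the bench where they are.

Things in the scene. Friction and masses are not known exactly. Their poses are not given: they have to be found in the camera images.
- bush: Flanged bronze bush, 0.1 kg. Sleeve 26 mm outside, 18 mm bore, 24 mm long, 1 mm chamfer at its foot; on it a flange 38 mm across, 5 mm thick (29 mm tall in all). It stands on its foot on the bench, flange up; grip it across the flange's rim. Origin: centre of the foot; z up towards the flange, whose underside is at z = 24 mm. Round about z.
- flywheel: Cast-iron flywheel, 190 mm wide, fixed, on two 12 mm bars; origin at its underside's centre, z up; rim 32, web 26, hub face 40 mm high, hub 76 mm wide. From 9 mm below the face the bore has a tolerance ring: 9 sprung steel ribs, 24.4 mm across. A bush set in the mouth rests on them, foot 10 to 13 mm down; pushing it on takes 6 to 18 N, varying, and it stays where pushed.
- bore_mouth (a point): Centre of the bore's mouth in the plane of the hub's face, 52 mm above the bench; z up. The bore runs straight down, 27.4 mm wide with a 1.2 mm chamfer. With the bush home its flange's underside lies on the face and its foot is 24 mm below this point. The hub is rigid: when the flange bottoms, the force rises steeply within a fraction of a millimetre.
- driver_large: Large bush driver, steel, about 0.25 kg, upright in one of the rack's holes. Spigot 15 mm wide, 14 mm long, pointing down, goes loosely into the bush's bore; shoulder disc 34 mm wide, 10 mm high, presses on the flange; grooved round grip 22 mm wide from 12 to 56 mm; cap 26 mm wide up to 64 mm. Origin: centre of the shoulder's underside (rack's top when stowed); z up.
- driver_small: Small bush driver like the large one, shoulder only 22 mm and grip 18 mm wide, in the rack's other hole; not for this bush. Origin: centre of the shoulder's underside.
- rack: Wooden driver rack, 64 x 124 x 36 mm, fixed on the bench. Origin: centre of its underside; its two holes lie 31 mm either way along its y axis.
- rack_hole0 (a point): Centre of the mouth of the rack's hole on its -y side, at the rack's top (36 mm above the bench): 17 mm wide, 22 mm deep, chamfered.
- rack_hole1 (a point): The same for the hole on the rack's +y side.
- grease_tin: Blue grease tin, 53 mm wide, 38 mm high, on the bench behind the work; origin at the centre of its underside.
- release_bearing: Steel release bearing, 42 mm wide, 20 mm high, on the bench; origin at the centre of its underside.
- caliper: Steel vernier caliper, 54 x 168 x 8 mm, lying on the bench near the front edge; origin at the centre of its underside.
Things that resemble listed ones, but are neither listed nor needed, are in the scene too. What is shaped like the driver_large but green or pink is not meant. There is more than one size of the bush; the job needs the smallest.

How it is judged (in metres and radians):
On the way, in this order (a step that is already met when the one before it is completed fails the run):
1. the bush stands started in the bore, foot at least 5 mm down but not pressed in, upright, and let go (z of bush in the frame of bore_mouth between -0.019 and -0.005 m and horizontal distance between bush and bore_mouth below 0.003 m and angle between bush's own z axis and vertical below 0.22 rad and contact force between the fingers and bush below 0.2 N), for 0.2 s.
2. the flange is down on the hub and the large driver bears on it with more than 18 N for 0.2 s (z of bush in the frame of bore_mouth below -0.0225 m and horizontal distance between bush and bore_mouth below 0.002 m and angle between bush's own z axis and vertical below 0.06 rad and contact force between driver_large and bush above 18 N), for 0.2 s.
At the end, for the whole second after the job is handed in: Bush home: flange within 1.5 mm of the hub's face, within 2 mm of the bore's axis, upright within 0.06 rad. Large driver upright (0.08 rad) in a hole of the rack, within 5 mm of its centre, shoulder within 4 mm of the rack's top. Both at rest and let go (z of bush in the frame of bore_mouth below -0.0225 m and horizontal distance between bush and bore_mouth below 0.002 m and angle between bush's own z axis and vertical below 0.06 rad and ((horizontal distance between driver_large and rack_hole0 below 0.005 m and z of driver_large in the frame of rack_hole0 below 0.004 m) or (horizontal distance between driver_large and rack_hole1 below 0.005 m and z of driver_large in the frame of rack_hole1 below 0.004 m)) and angle between driver_large's own z axis and vertical below 0.08 rad and linear speed of each of bush, driver_large below 0.01 m/s); the robot touches nothing.
It fails at once if the driver bears on the bush with more than 40 N (contact force between driver_large and bush above 40 N).
It fails at once if the small driver is used on the bush or moved more than 20 mm (contact force between driver_small and bush above 1 N or distance of driver_small from where it was at the start of the episode above 0.02 m).
It fails at once if the grease tin, the release bearing or the caliper is moved more than 20 mm (distance of any of grease_tin, release_bearing, caliper from where it was at the start of the episode above 0.02 m).
It also fails if it takes over 69 s, if anything falls off the work surface, if the arm or the gripper's body presses on something with over 40 N, if the wrist force passes 120 N, or if a joint passes its speed limit or range.

## Working session

There is one attempt and no reset: what is moved stays moved. The work goes in short steps, Python scripts to look and compute and a tool call to move; the robot and the scene stay as the last step left them, time stands still between calls to the robot, and variables do not carry over. Pictures are saved under pics/ and viewed, and the job is handed in when it is done.

Besides the shell and the picture viewer there is one more tool, called after "Call:" as name(argument=value, ...), one argument or row to a line, values as JSON. play_rows: Moves the arm, as the interface text tells. Its arguments: {"type":"object","properties":{"series":{"type":"array"}},"required":["series"]}

```bash
mkdir -p pics; ls; python3 - <<'E'
from rig import robot
import cv2,numpy as np
np.set_printoptions(suppress=True,precision=4)
for n in ("scene","top"):
    p,d=robot.capture(n); cv2.imwrite(f"pics/{n}0.png",p[:,:,::-1]); np.save(f"pics/{n}0.npy",d)
    c=robot.camera_info(n); print(n,c)
print(robot.sense())
E
```

```text
pics
scene {'camera_matrix': array([[539.9039,   0.    , 313.8728],
       [  0.    , 539.9039, 241.8922],
       [  0.    ,   0.    ,   1.    ]]), 'world_from_camera': array([[ -0.8495,  -0.2159,   0.4814,  -6.9734],
       [ -0.5275,   0.335 ,  -0.7807, 929.3735],
       [  0.0073,  -0.9171,  -0.3985, 513.8676],
       [  0.    ,   0.    ,   0.    ,   1.    ]])}
top {'camera_matrix': array([[457.182 ,   0.    , 314.6536],
       [  0.    , 457.182 , 234.7082],
       [  0.    ,   0.    ,   1.    ]]), 'world_from_camera': array([[  0.0141,  -0.987 ,   0.1601, 377.5367],
       [ -0.9999,  -0.0139,   0.0018,  58.7067],
       [  0.0004,  -0.1601,  -0.9871, 903.1099],
       [  0.    ,   0.    ,   0.    ,   1.    ]])}
{'t': 0.1, 'joint_pos': array([ 0.9866,  0.3134,  1.4984, -0.    ,  1.331 , -0.2234]), 'joint_velocities': array([ 0.0015, -0.0002, -0.001 ,  0.0011, -0.0004,  0.0005]), 'effort': array([  0.0035, -41.2899, -26.0141,  -0.0001,   0.003 ,   0.    ]), 'ee_pos': array([185.2307, 491.0079, 255.7986]), 'ee_rot': array([ 0.1794,  0.9838, -0.0005, -0.0002]), 'contact_force': array([-0.4503,  0.373 , -0.3551]), 'wrist_torque': array([-0.0008, -0.0278,  0.0086]), 'width': 85.67096113036666}
```

View pics/scene0.png

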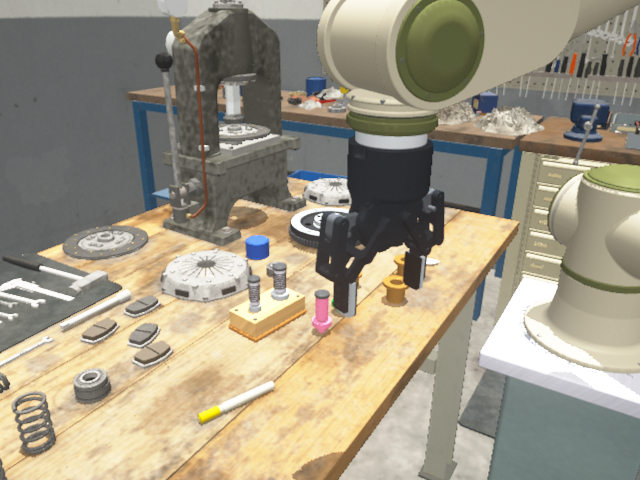

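View pics/top0.png

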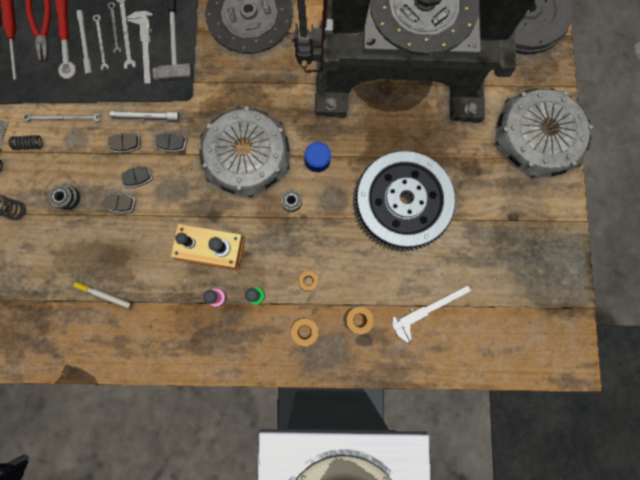

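The top view shows the flywheel at (405,200), the rack at (207,246) with dark drivers at (185,240) and (218,246), and the pink and green decoys at (215,297) and (255,296).

The bush candidates are orange rings at (308,281), (305,332) and (359,320). The one at (308,281) looks smallest, so I'll check sizes next in a crop.

```bash
cat > h.py <<'E'
import numpy as np,cv2
from rig import robot
np.set_printoptions(suppress=True,precision=2)
def ray(n,u,v):
    c=robot.camera_info(n);K=c["camera_matrix"];T=c["world_from_camera"]
    d=T[:3,:3]@np.linalg.solve(K,[u,v,1.]);return T[:3,3],d
def onz(n,u,v,z):
    o,d=ray(n,u,v);return o+d*(z-o[2])/d[2]
def proj(n,P):
    c=robot.camera_info(n);K=c["camera_matrix"];T=np.linalg.inv(c["world_from_camera"])
    q=K@(T[:3,:3]@np.asarray(P,float)+T[:3,3]);return q[:2]/q[2]
def cloud(n,d):
    c=robot.camera_info(n);K=c["camera_matrix"];T=c["world_from_camera"]
    v,u=np.mgrid[:480,:640];r=np.stack([u,v,np.ones_like(u)],-1)@np.linalg.inv(K).T
    return (r*d[...,None])@T[:3,:3].T+T[:3,3]
E
python3 - <<'E'
from h import *
p=cv2.imread("pics/top0.png");d=np.load("pics/top0.npy");C=cloud("top",d)
hsv=cv2.cvtColor(p,cv2.COLOR_BGR2HSV)
for (u,v) in [(308,281),(305,332),(359,320)]:
    w=C[v-18:v+19,u-18:u+19]; z=w[...,2]; m=z>12
    pts=w[m]; hi=np.percentile(pts[:,2],90)
    t=((z>hi-4)).astype(np.uint8)
    cs,_=cv2.findContours(t,cv2.RETR_EXTERNAL,cv2.CHAIN_APPROX_NONE);c=max(cs,key=cv2.contourArea)
    (cx,cy),r=cv2.minEnclosingCircle(c); cx+=u-18;cy+=v-18
    P=onz("top",cx,cy,hi); el=cv2.fitEllipse(c)
    print((u,v),"h",hi,"centre px",cx,cy,"r",r,el,"P",P,"dia",2*r*C[v,u,2]*0+2*(r+.5)*(903-hi)/457)
for n,(u,v) in {"rackL":(185,240),"rackR":(218,246),"pink":(215,297),"green":(255,296),"fly":(405,200),"tin":(317,156),"bear":(291,200)}.items():
    w=C[v-14:v+15,u-14:u+15].reshape(-1,3); print(n,"z pct",np.percentile(w[:,2],[5,50,90,99]))
a=cv2.resize(p[215:345,165:265],None,fx=5,fy=4.5,interpolation=cv2.INTER_CUBIC)
b=cv2.resize(p[265:350,280:390],None,fx=5,fy=5,interpolation=cv2.INTER_CUBIC)
cv2.imwrite("pics/cA.png",a);cv2.imwrite("pics/cB.png",b)
s=cv2.imread("pics/scene0.png")
cv2.imwrite("pics/cS.png",cv2.resize(s[235:345,220:420],None,fx=4,fy=4,interpolation=cv2.INTER_CUBIC))
E
```

```text
(308, 281) h 30.39831609993113 centre px 307.88400077819824 280.0599994659424 r 9.979330062866211 ((17.792665481567383, 17.16658592224121), (18.472139358520508, 19.20075035095215), 74.25542449951172) P [431.5   71.96  30.4 ] dia 40.0187354879723
(305, 332) h 40.27292703517537 centre px 303.640625 332.21875 r 14.610310554504395 ((17.122610092163086, 17.66084098815918), (26.285924911499023, 27.313610076904297), 9.095301628112793) P [334.68  78.08  40.27] dia 57.05065206248172
(359, 320) h 40.38388345589209 centre px 359.4052925109863 319.68663024902344 r 13.79023265838623 ((18.43446922302246, 17.793216705322266), (26.41962432861328, 26.617433547973633), 13.392781257629395) P [358.91 -25.    40.38] dia 53.94741794437161
rackL z pct [ -1.37  35.67  96.98 100.5 ]
rackR z pct [ 33.35  36.63  98.43 101.18]
pink z pct [-3.8   0.04 76.45 79.5 ]
green z pct [-4.   -0.29 76.37 79.17]
fly z pct [-0.26 50.69 53.17 54.54]
tin z pct [-2.76 34.89 37.64 39.35]
bear z pct [-3.1   0.93 18.1  22.19]
```

```bash
python3 -c "
import cv2
a=cv2.imread('pics/cA.png');b=cv2.imread('pics/cS.png');a=cv2.resize(a,(400,468));b=cv2.resize(b,(400,220))
import numpy as np
c=cv2.resize(cv2.imread('pics/cB.png'),(400,309))
r=np.vstack([b,c]);r=cv2.resize(r,(400,529));a=cv2.copyMakeBorder(a,0,61,0,0,0)
cv2.imwrite('pics/c1.png',np.hstack([a,r]))"
```

```text
(no output)
```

View pics/c1.png

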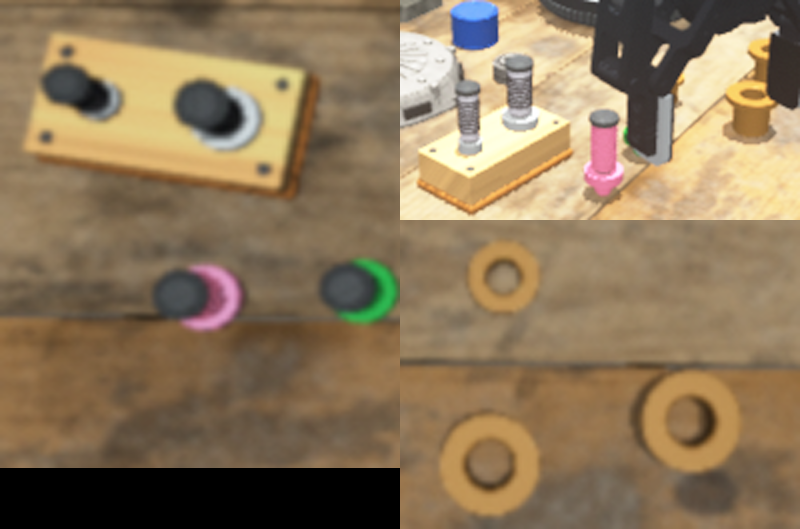

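Pixel (308,281) measures about 38–40 mm across and 30 mm high, so it is the job's bush. The other two are about 54 mm wide and 40 mm high. The large driver is the rack's right one at (222,247), with the wide shoulder. Next I'll measure precise centres.

```bash
python3 - <<'E'
from h import *
p=cv2.imread("pics/top0.png");s=cv2.imread("pics/scene0.png")
def blob(img,box,f,show=None):
    x0,y0,x1,y1=box; k=8
    im=cv2.resize(img[y0:y1,x0:x1],None,fx=k,fy=k,interpolation=cv2.INTER_CUBIC)
    m=f(im).astype(np.uint8)*255
    cs,_=cv2.findContours(m,cv2.RETR_EXTERNAL,cv2.CHAIN_APPROX_NONE)
    out=[]
    for c in sorted(cs,key=cv2.contourArea)[::-1][:3]:
        if len(c)<20: continue
        h=cv2.convexHull(c);e=cv2.fitEllipse(h)
        out.append(((e[0][0]+.5)/k-.5+x0,(e[0][1]+.5)/k-.5+y0,e[1][0]/k,e[1][1]/k))
    return out
sat=lambda im:cv2.cvtColor(im,cv2.COLOR_BGR2HSV)
b=blob(p,(292,265,324,297),lambda im:(sat(im)[...,1]>135)&(sat(im)[...,2]>120))
for e in b[:2]: print("bush",np.array(e),onz("top",e[0],e[1],29), "dia",e[3]*885/457)
g=lambda im:cv2.cvtColor(im,cv2.COLOR_BGR2GRAY)
# flywheel: bright rim (z~44), hub bright (52), bore
for box,z,f in [((345,140,465,260),44,lambda im:g(im)>150),((384,174,428,222),52,lambda im:g(im)>140),]:
    for e in blob(p,box,f)[:2]: print("fly",z,np.array(e),onz("top",e[0],e[1],z),"dia",e[3]*(915-z)/457)
im=cv2.resize(p[170:226,378:434],None,fx=10,fy=10,interpolation=cv2.INTER_CUBIC);cv2.imwrite("pics/hub.png",im)
# rack: holes
im=cv2.resize(p[218:278,165:250],None,fx=9,fy=9,interpolation=cv2.INTER_CUBIC);cv2.imwrite("pics/rack.png",im)
E
```

```text
bush [307.98 280.25  18.42  18.62] [431.23  71.79  29.  ] dia 36.05598831594121
fly 44 [405.8  198.22  93.6   97.55] [ 590.67 -114.5    44.  ] dia 185.91856329185435
fly 44 [455.09 240.44   1.26   2.36] [ 509.64 -206.69   44.  ] dia 4.497256302990068
fly 52 [406.56 197.34  39.01  41.64] [ 590.44 -114.38   52.  ] dia 78.63811956192785
```

View pics/hub.png

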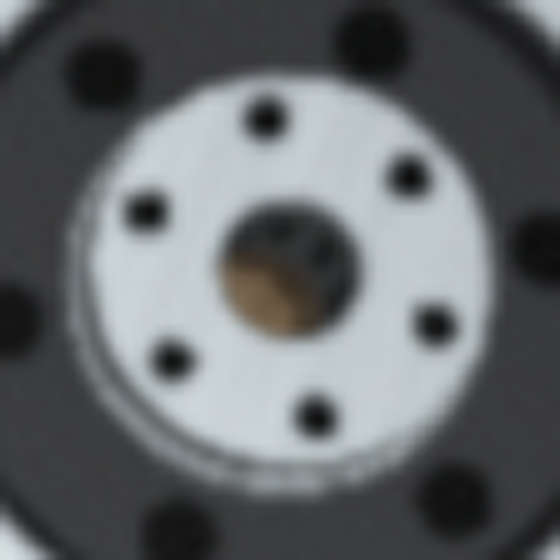

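View pics/rack.png

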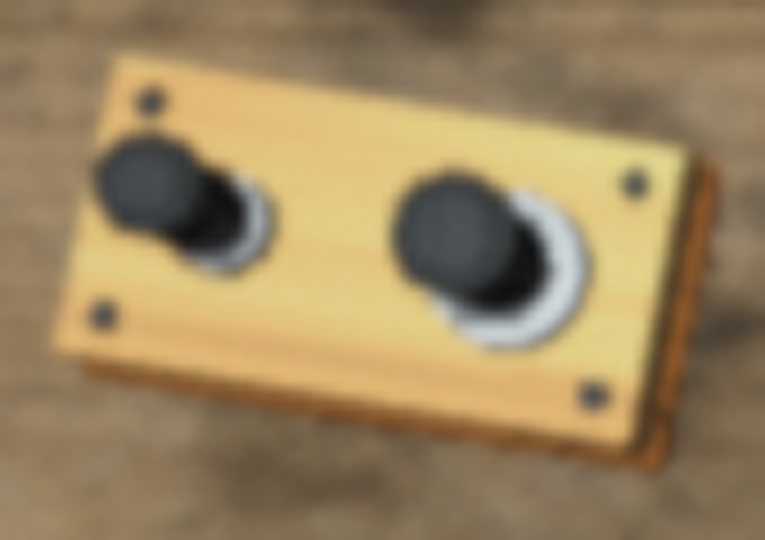

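The hub crop gives the bore centre at about (291,269) in the crop, or pixel (406.6,196.4). In the rack crop, the large driver's cap is at (455,233), its shoulder is at about (506,268), and all four rack corners are visible.

```bash
python3 - <<'E'
from h import *
print("bore",onz("top",378+29.1-.5,170+26.9-.5,52),"face centre",onz("top",378+29.1-.5,170+26.7-.5,52))
f=lambda x,y,z:onz("top",165+(x+.5)/9-.5,218+(y+.5)/9-.5,z)
print("cap",f(455,233,100),"shoulder",f(506,268,46))
K=[f(*q,36) for q in [(118,55),(690,150),(632,445),(55,350)]]
print(K); c=np.mean(K,0);d=(K[0]+K[3]-K[1]-K[2])/2;print("rack c",c,"len",np.linalg.norm(d),"ang y axis",np.arctan2(d[1],d[0]));d/=np.linalg.norm(d);print("holes +",c+31*d,"-",c-31*d)
print("small cap",f(148,184,100), "nails mean")
# scene view of bush? hidden; tcp err
E
```

```text
bore [ 592.29 -114.49   52.  ] face centre [ 592.68 -114.49   52.  ]
cap [489.63 236.53 100.  ] shoulder [489.89 237.41  46.  ]
[array([536.04, 324.79,  36.  ]), array([517.16, 201.41,  36.  ]), array([453.93, 211.14,  36.  ]), array([472.35, 334.19,  36.  ])]
rack c [494.87 267.88  36.  ] len 124.62030107896044 ang y axis 1.4205293861038764
holes + [499.51 298.53  36.  ] - [490.23 237.23  36.  ]
small cap [498.54 297.62 100.  ] nails mean
```

```bash
cat >> h.py <<'E'
from scipy.spatial.transform import Rotation as Ro
def shift(target,pos=None,rot=None):
    s=robot.sense();pos=s["ee_pos"] if pos is None else np.array(pos);rot=s["ee_rot"] if rot is None else rot
    return Ro.from_quat(rot).inv().apply(np.array(target)-pos)
E
python3 - <<'E'
from h import *
print(shift([431.3,71.8,140],[185.35,491.2,256.3]))
for n,(u,v) in dict(green=(258,297),pink=(219,298),bear=(291,202)).items(): print(n,onz("top",u,v,15))
E
```

```text
[-378.2  -305.44  116.55]
green [398.58 167.69  15.  ]
pink [395.62 242.68  15.  ]
bear [586.91 108.35  15.  ]
```

Call:
play_rows(
  series=[
    [1, [-60, -49, 10], 0],
    [1, [-120, -97, 30], 0],
    [1, [-180, -145, 50], 0],
    [1, [-240, -194, 70], 0],
    [1, [-300, -242, 90], 0],
    [1, [-350, -282, 108], 0],
    [1, [-378.2, -305.4, 116.5], 0],
    [1, [-378.2, -305.4, 116.5], 0],
    [1, [-378.2, -305.4, 116.5], 0],
    [1, [-378.2, -305.4, 116.5], 0],
    [1, [-378.2, -305.4, 116.5], 0],
    [1, [-378.2, -305.4, 116.5], 0],
    [1, [-378.2, -305.4, 116.5], 0],
    [1, [-378.2, -305.4, 116.5], 0],
  ],
)

```text
t: 1.5
ee_pos: [431.0, 73.0, 140.1]
ee_rot: [0.178, 0.984, 0.0, 0.0]
contact_force: [-0.1, -0.9, -0.8]
width: 85.3
```

```bash
python3 - <<'E'
from h import *
p,d=robot.capture("scene"); cv2.imwrite("pics/s1.png",p[:,:,::-1])
p,d=robot.capture("top"); cv2.imwrite("pics/t1.png",p[:,:,::-1])
print(robot.sense())
E
```

```text
{'t': 1.6, 'joint_pos': array([-0.1 ,  0.26,  1.9 ,  0.  ,  0.98, -1.31]), 'joint_velocities': array([-0.01,  0.  , -0.  ,  0.  ,  0.  , -0.  ]), 'effort': array([ -0.08, -33.97, -21.19,  -0.  ,   0.  ,   0.  ]), 'ee_pos': array([431.11,  72.82, 140.09]), 'ee_rot': array([0.18, 0.98, 0.  , 0.  ]), 'contact_force': array([0.19, 0.48, 0.43]), 'wrist_torque': array([-0.  , -0.01, -0.03]), 'width': 85.3353700581289}
```

View pics/s1.png

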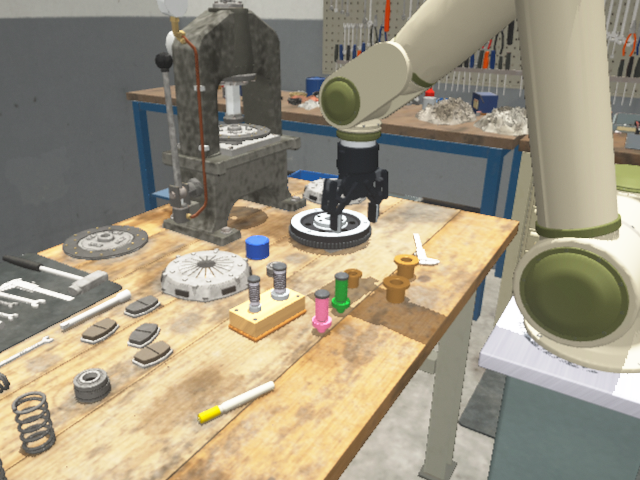

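View pics/t1.png

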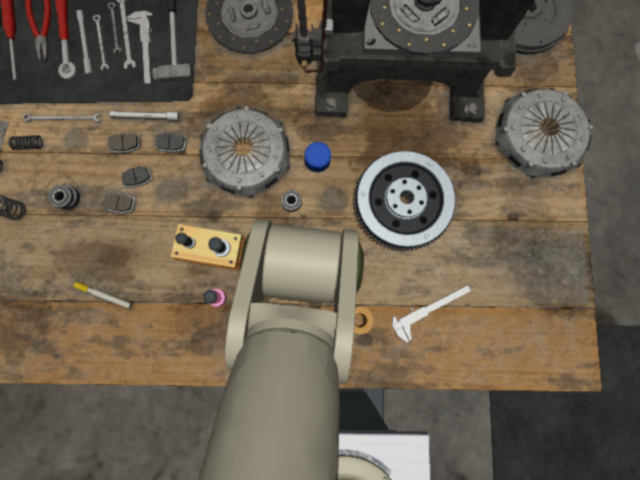

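The scene view now shows the small bush at about (352,278), with the gripper above it. I'll cross-check its position from this view.

```bash
python3 - <<'E'
from h import *
s=cv2.imread("pics/s1.png")
im=cv2.resize(s[255:305,325:425],None,fx=8,fy=8,interpolation=cv2.INTER_CUBIC);cv2.imwrite("pics/c2.png",im)
print(proj("scene",[431.2,71.8,29]),proj("scene",[592.3,-114.5,52]),proj("scene",[490,237,100]))
im=cv2.resize(s[205:255,280:380],None,fx=8,fy=8,interpolation=cv2.INTER_CUBIC);cv2.imwrite("pics/c3.png",im)
E
```

```text
[352.4  273.47] [329.89 218.62] [279.6  264.94]
```

View pics/c2.png

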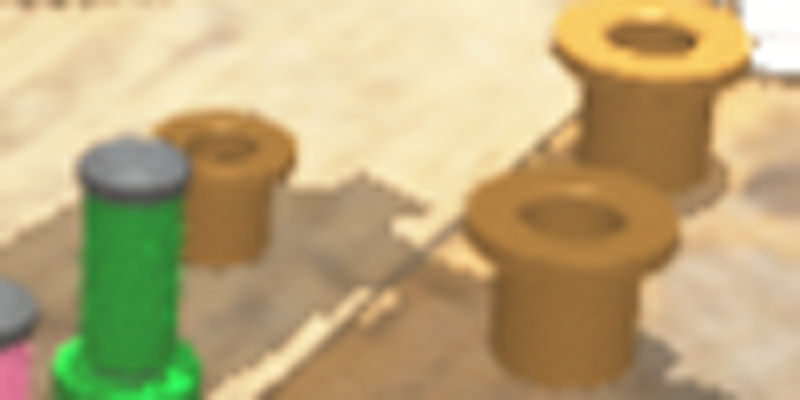

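View pics/c3.png

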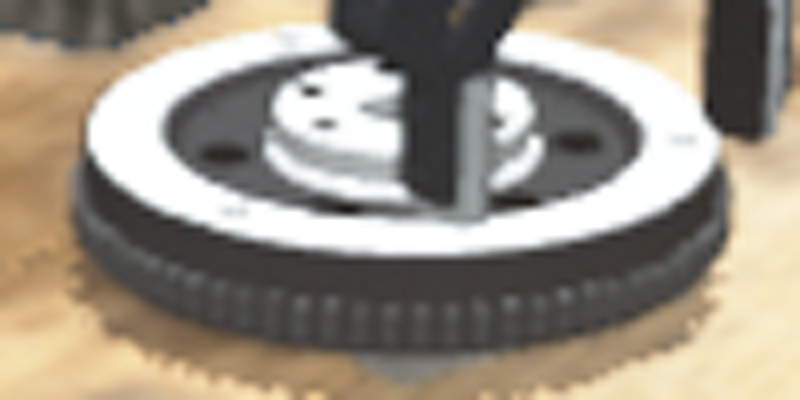

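The scene view agrees with the top view to within about 2 mm: the bush hole is at (353.7,273.3) and was predicted at (352.4,273.5). I'll descend now.

Call:
play_rows(
  series=[
    [1, [0, 0, 20], 0],
    [1, [0, 0, 40], 0],
    [1, [0, 0, 60], 0],
    [1, [0, 0, 75], 0],
    [1, [0, 0, 88], 0],
    [1, [0, 0, 96], 0],
    [1, [0, 0, 98], 0],
    [1, [0, 0, 98], 0],
    [1, [0, 0, 98], 0],
  ],
)

```text
t: 2.5
ee_pos: [431.7, 72.0, 42.3]
ee_rot: [0.179, 0.984, 0.0, 0.001]
contact_force: [0.9, -0.4, -0.5]
width: 85.4
```

Call:
play_rows(
  series=[
    [0.35, [0, 0, 0], 0],
    [0, [0, 0, 0], 0],
    [0, [0, 0, 0], 0],
    [0, [0, 0, 0], 0],
    [0, [0, 0, 0], 0],
    [0, [0, 0, 0], 0],
    [0, [0, 0, 0], 0],
    [0, [0, 0, 0], 0],
  ],
)

```text
t: 3.3
ee_pos: [431.6, 71.9, 42.4]
ee_rot: [0.179, 0.984, -0.0, 0.0]
contact_force: [-2.8, -0.7, 8.8]
width: 34.3
```

```bash
python3 - <<'E'
from h import *
p,d=robot.capture("scene"); cv2.imwrite("pics/s2.png",cv2.resize(p[190:310,280:440,::-1],None,fx=5,fy=5,interpolation=cv2.INTER_CUBIC))
print(robot.sense())
E
```

```text
{'t': 3.35, 'joint_pos': array([-0.1 ,  0.45,  1.98, -0.  ,  0.72, -1.31]), 'joint_velocities': array([ 0.,  0., -0., -0.,  0.,  0.]), 'effort': array([ -0.16, -33.94, -15.34,   0.06,  -0.61,   0.01]), 'ee_pos': array([431.61,  71.92,  42.41]), 'ee_rot': array([ 0.18,  0.98, -0.  ,  0.  ]), 'contact_force': array([-2.45,  0.03,  8.61]), 'wrist_torque': array([-0.04,  0.39,  0.01]), 'width': 34.40143654349476}
```

View pics/s2.png

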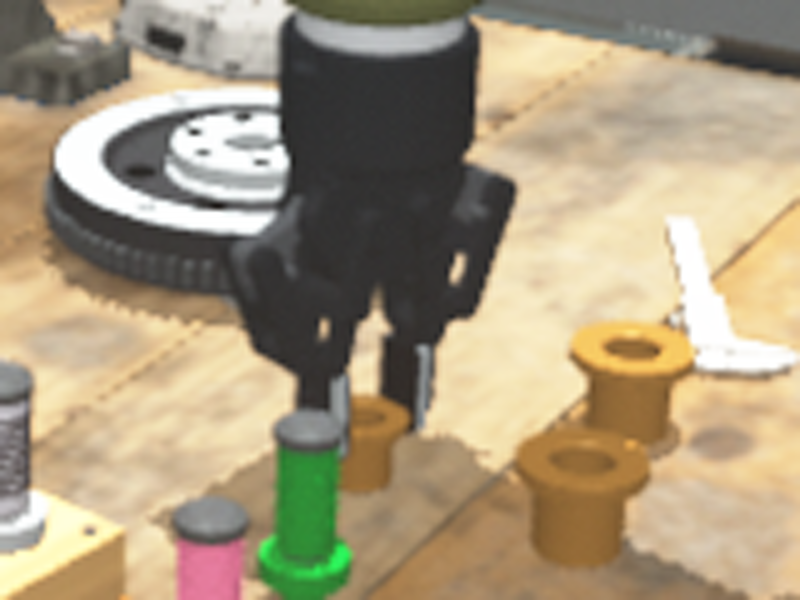

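The jaws hold the flange, but the reading is 34.4 mm where I expected 38. I'll lift it and check.

Call:
play_rows(
  series=[
    [0, [0, 0, -5], 0],
    [0, [0, 0, -20], 0],
    [0, [0, 0, -45], 0],
    [0, [0, 0, -75], 0],
    [0, [0, 0, -98], 0],
    [0, [0, 0, -98], 0],
    [0, [0, 0, -98], 0],
  ],
)

```text
t: 4.05
ee_pos: [431.1, 72.0, 139.4]
ee_rot: [0.179, 0.984, 0.0, -0.0]
contact_force: [0.4, 0.0, -1.7]
width: 33.9
```

```bash
python3 - <<'E'
from h import *
p,d=robot.capture("scene"); cv2.imwrite("pics/s3f.png",p[:,:,::-1]);cv2.imwrite("pics/s3.png",cv2.resize(p[150:270,300:420,::-1],None,fx=5,fy=5,interpolation=cv2.INTER_CUBIC))
print(robot.sense())
E
```

```text
{'t': 4.1, 'joint_pos': array([-0.1 ,  0.26,  1.9 , -0.  ,  0.98, -1.31]), 'joint_velocities': array([-0.  ,  0.01,  0.  , -0.  ,  0.  , -0.  ]), 'effort': array([  0.05, -35.6 , -22.04,   0.  ,   0.  ,  -0.  ]), 'ee_pos': array([430.83,  71.98, 138.85]), 'ee_rot': array([ 0.18,  0.98, -0.  , -0.  ]), 'contact_force': array([-0.14, -0.19, -1.52]), 'wrist_torque': array([-0.03, -0.01, -0.06]), 'width': 33.99550688168218}
```

View pics/s3.png

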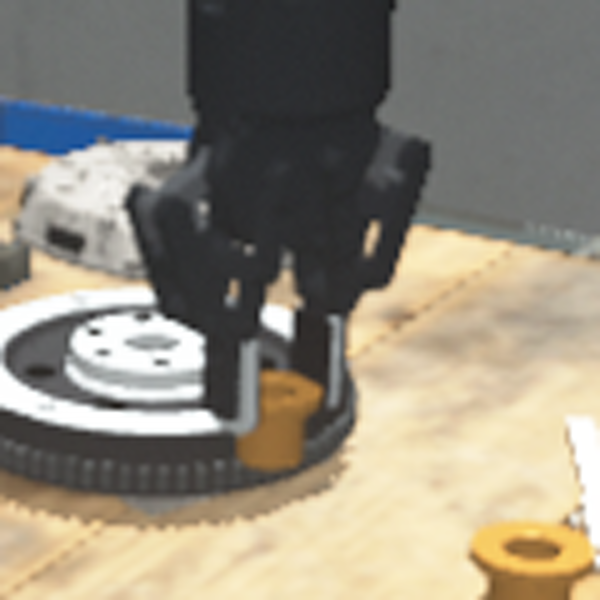

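```bash
python3 - <<'E'
from h import *
f=lambda P:(proj("scene",P)-[300,150])*5+2
for z in (125.5,96.5): print(z,f([430.9,72,z]))
# pixel per mm
b=f([430.9,72,125.5]);print(f([440.9,72,125.5])-b,f([430.9,82,125.5])-b)
im=cv2.imread("pics/s3.png")
cv2.imwrite("pics/s3c.png",cv2.resize(im[320:500,200:380],None,fx=4,fy=4,interpolation=cv2.INTER_CUBIC)[:600])
m=cv2.inRange(cv2.cvtColor(im,cv2.COLOR_BGR2HSV),(8,140,90),(25,255,255))[330:490,200:360]
for r in range(30,150,8): x=np.flatnonzero(m[r]);print(r+330,(x.min()+200,x.max()+200) if len(x) else None)
E
```

```text
125.5 [273.45 394.76]
96.5 [270.67 464.11]
[-22.99  -5.3 ] [-12.33   8.3 ]
360 None
368 None
376 (np.int64(262), np.int64(300))
384 (np.int64(263), np.int64(316))
392 (np.int64(262), np.int64(322))
400 (np.int64(262), np.int64(320))
408 (np.int64(262), np.int64(314))
416 (np.int64(262), np.int64(304))
424 (np.int64(261), np.int64(300))
432 (np.int64(258), np.int64(300))
440 (np.int64(243), np.int64(299))
448 (np.int64(239), np.int64(299))
456 (np.int64(242), np.int64(299))
464 (np.int64(249), np.int64(293))
472 None
```

View pics/s3c.png

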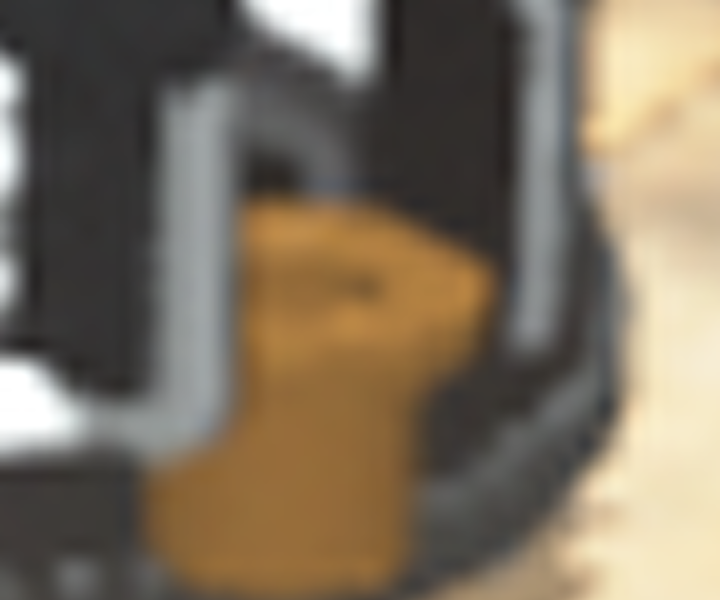

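The bush is held upright. Its foot is at (269.5,470) in the crop, within about 0.5 mm of the TCP axis and perhaps 2–3 mm higher in the grip than planned. Next I'll move it over the bore.

```bash
python3 - <<'E'
from h import *
print(shift([592.3,-114.5,120],[431.3,71.8,139.75]))
E
```

```text
[-216.43 -117.46   19.47]
```

Call:
play_rows(
  series=[
    [0, [-30, -16, 0], 0],
    [0, [-70, -38, 0], 0],
    [0, [-110, -60, 0], 0],
    [0, [-150, -81, 5], 0],
    [0, [-185, -100, 12], 0],
    [0, [-207, -112, 18], 0],
    [0, [-216.5, -117.5, 19.5], 0],
    [0, [-216.5, -117.5, 19.5], 0],
    [0, [-216.5, -117.5, 19.5], 0],
    [0, [-216.5, -117.5, 19.5], 0],
    [0, [-216.5, -117.5, 19.5], 0],
    [0, [-216.5, -117.5, 19.5], 0],
  ],
)

```text
t: 5.3
ee_pos: [592.3, -113.9, 120.7]
ee_rot: [0.179, 0.984, -0.0, 0.0]
contact_force: [0.2, -0.1, -0.4]
width: 34.1
```

```bash
python3 - <<'E'
from h import *
S=[robot.sense()["ee_pos"]]
for k in range(3):
    p,d=robot.capture("scene"); S.append(robot.sense()["ee_pos"])
cv2.imwrite("pics/s4f.png",p[:,:,::-1]);cv2.imwrite("pics/s4.png",cv2.resize(p[140:260,270:390,::-1],None,fx=5,fy=5,interpolation=cv2.INTER_CUBIC))
print(np.array(S),robot.sense()["contact_force"],robot.sense()["width"])
f=lambda P:(proj("scene",P)-[270,140])*5+2
x,y,z=np.mean(S,0)
for zz in (z-13.4,z-42.4): print("pred bush",zz,f([x,y,zz]))
print("bore pred",f([592.3,-114.5,52]))
E
```

```text
[[ 592.34 -113.9   120.69]
 [ 592.37 -114.    120.59]
 [ 592.4  -114.14  120.54]
 [ 592.4  -114.22  120.44]] [-0.09  1.06 -1.  ] 34.16033131810981
pred bush 107.16463604880687 [303.11 285.39]
pred bush 78.16463604880687 [301.92 343.68]
bore pred [301.47 395.12]
```

View pics/s4.png

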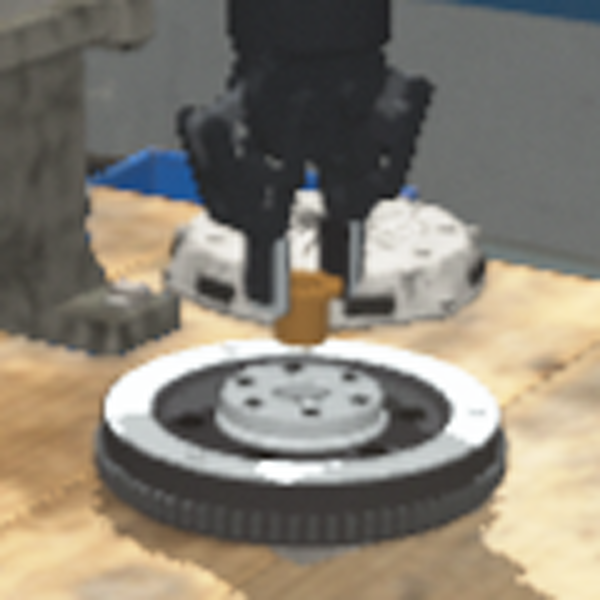

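The sleeve is centred at u≈302 over the bore at (302,394), and the prediction was 301.5. Lowering in steps.

Call:
play_rows(
  series=[
    [0, [0, 0, 10], 0],
    [0, [0, 0, 20], 0],
    [0, [0, 0, 26], 0],
    [0, [0, 0, 26], 0],
    [0, [0, 0, 26], 0],
  ],
)

```text
t: 5.95
ee_pos: [592.5, -114.4, 94.1]
ee_rot: [0.179, 0.984, 0.0, -0.0]
contact_force: [-0.8, -0.4, -0.3]
width: 34.2
```

```bash
python3 - <<'E'
from h import *
p,d=robot.capture("scene")
cv2.imwrite("pics/s5.png",cv2.resize(p[180:240,290:370,::-1],None,fx=10,fy=10,interpolation=cv2.INTER_CUBIC))
s=robot.sense();print(s["ee_pos"],s["contact_force"])
E
```

```text
[ 592.58 -114.44   94.41] [ 0.68  0.05 -2.33]
```

View pics/s5.png

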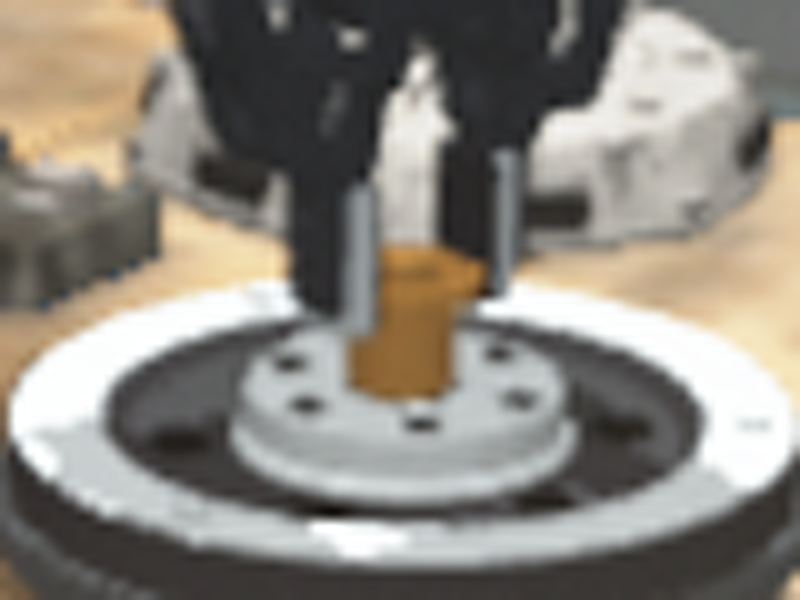

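Call:
play_rows(
  series=[
    [0, [0, 0, 2], 0],
    [0, [0, 0, 4], 0],
    [0, [0, 0, 4], 0],
  ],
)

```text
t: 6.3
ee_pos: [592.4, -114.5, 90.1]
ee_rot: [0.179, 0.984, -0.0, -0.0]
contact_force: [0.6, -0.8, -1.1]
width: 34.5
```

Call:
play_rows(
  series=[
    [0, [0, 0, 1.5], 0],
    [0, [0, 0, 2.5], 0],
    [0, [0, 0, 2.5], 0],
  ],
)

```text
t: 6.6
ee_pos: [592.4, -114.5, 87.7]
ee_rot: [0.179, 0.984, -0.0, -0.0]
contact_force: [-0.6, -1.3, -1.7]
width: 34.4
```

Call:
play_rows(
  series=[
    [0, [0, 0, 1.5], 0],
    [0, [0, 0, 2], 0],
    [0, [0, 0, 2], 0],
  ],
)

```text
t: 6.9
ee_pos: [592.4, -114.5, 85.7]
ee_rot: [0.179, 0.984, -0.0, -0.0]
contact_force: [-0.5, -2.1, -0.0]
width: 34.5
```

Call:
play_rows(
  series=[
    [0, [0, 0, 1.5], 0],
    [0, [0, 0, 2], 0],
    [0, [0, 0, 2], 0],
  ],
)

```text
t: 7.2
ee_pos: [592.4, -114.6, 83.7]
ee_rot: [0.179, 0.984, -0.0, -0.0]
contact_force: [-1.3, -3.4, 1.6]
width: 34.4
```

```bash
python3 - <<'E'
from h import *
p,d=robot.capture("scene")
cv2.imwrite("pics/s6.png",cv2.resize(p[180:240,290:370,::-1],None,fx=10,fy=10,interpolation=cv2.INTER_CUBIC))
s=robot.sense();print(s["ee_pos"],s["contact_force"])
E
```

```text
[ 592.36 -114.6    83.71] [-1.3  -3.02 -0.45]
```

View pics/s6.png

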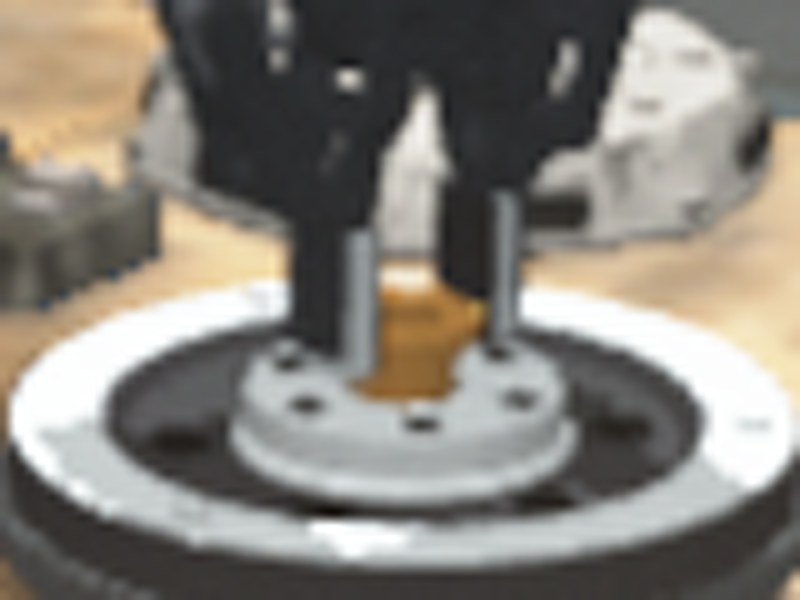

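The bush is now clearly inside the bore, with a small side force of -3 N in y. I'll relieve that and go on down.

Call:
play_rows(
  series=[
    [0, [0, -0.5, 0], 0],
    [0, [0, -0.5, 1.5], 0],
    [0, [0, -0.5, 2.5], 0],
    [0, [0, -0.5, 2.5], 0],
  ],
)

```text
t: 7.65
ee_pos: [592.7, -115.0, 82.1]
ee_rot: [0.179, 0.984, -0.0, 0.001]
contact_force: [-1.8, -2.4, 4.5]
width: 34.2
```

Call:
play_rows(
  series=[
    [0, [0, 0, 1], 0],
    [0, [0, 0, 1.5], 0],
    [0, [0, 0, 1.5], 0],
  ],
)

```text
t: 7.95
ee_pos: [592.9, -115.0, 81.1]
ee_rot: [0.179, 0.984, -0.0, 0.001]
contact_force: [-3.0, -1.2, 9.8]
width: 34.1
```

The ribs are carrying load (9.8 N up), so I'll let go.

Call:
play_rows(
  series=[
    [0.45, [0, 0, -1], 0],
    [0.5, [0, 0, -1], 0],
    [0.6, [0, 0, -1], 0],
    [0.7, [0, 0, -1], 0],
    [0.7, [0, 0, -1], 0],
  ],
)

```text
t: 8.45
ee_pos: [592.3, -114.8, 80.7]
ee_rot: [0.179, 0.984, 0.0, -0.0]
contact_force: [0.0, 0.5, 0.5]
width: 59.9
```

```bash
python3 - <<'E'
from h import *
p,d=robot.capture("scene")
cv2.imwrite("pics/s7.png",cv2.resize(p[180:240,290:370,::-1],None,fx=10,fy=10,interpolation=cv2.INTER_CUBIC))
s=robot.sense();print(s["ee_pos"],s["contact_force"],s["width"])
E
```

```text
[ 592.28 -114.8    80.69] [ 0.47  0.72 -0.3 ] 59.373867380987896
```

View pics/s7.png

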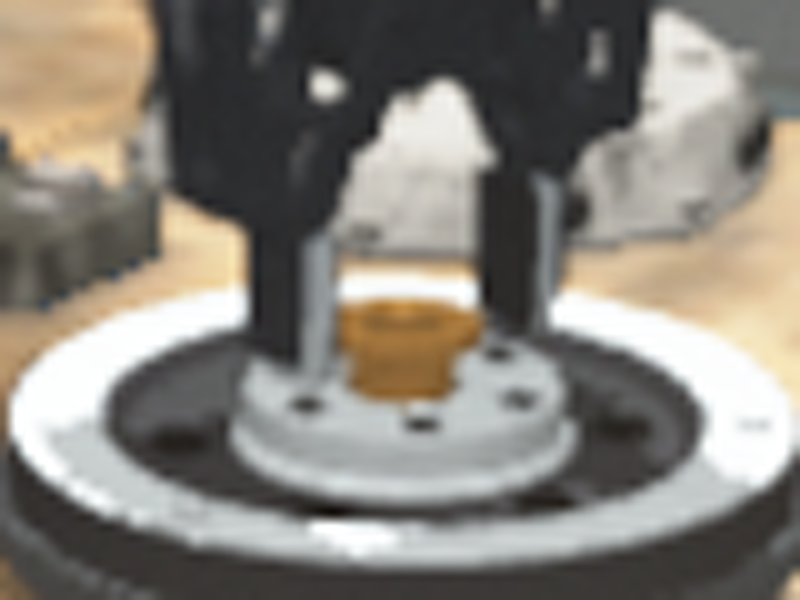

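The bush stands upright in the mouth, with its flange at (409,325) in the crop, just above the face. The fingers are clear of it. Next is the driver.

Call:
play_rows(
  series=[
    [0.7, [0, 0, -10], 0],
    [0.8, [0, 0, -30], 0],
    [1, [0, 0, -60], 0],
    [1, [0, 0, -95], 0],
    [1, [0, 0, -100], 0],
    [1, [0, 0, -100], 0],
  ],
)

```text
t: 9.1
ee_pos: [592.6, -115.0, 182.2]
ee_rot: [0.179, 0.984, -0.0, 0.001]
contact_force: [-0.4, -0.5, -0.5]
width: 85.0
```

```bash
python3 - <<'E'
from h import *
p,d=robot.capture("top")
cv2.imwrite("pics/t2.png",p[:,:,::-1]);np.save("pics/t2.npy",d)
s=robot.sense();print(s["ee_pos"],s["contact_force"],s["joint_pos"],s["ee_rot"])
print(shift([490,237.2,180]))
E
```

```text
[ 592.12 -114.79  180.7 ] [-0.54 -0.15 -0.71] [-0.39  0.55  1.35  0.    1.24 -1.6 ] [ 0.18  0.98  0.   -0.  ]
[219.81 293.28   0.74]
```

View pics/t2.png

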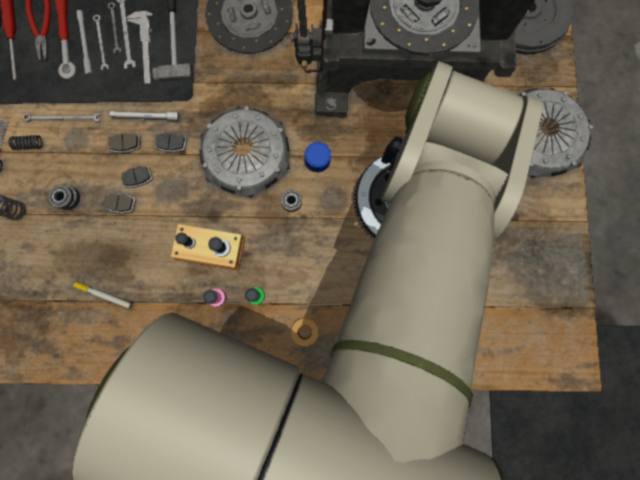

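The arm hides the flywheel in this view. The rack and its drivers at (207,246) have not moved. Moving over the large driver with a turn of 1.36.

Call:
play_rows(
  series=[
    [1, [22, 29, 0], 0.14],
    [1, [44, 58, 0], 0.28],
    [1, [66, 88, 0], 0.42],
    [1, [88, 117, 0], 0.56],
    [1, [110, 147, 0], 0.7],
    [1, [132, 176, 0], 0.84],
    [1, [154, 205, 0], 0.98],
    [1, [176, 235, 0], 1.12],
    [1, [198, 264, 0], 1.25],
    [1, [215, 287, 0.7], 1.34],
    [1, [219.8, 293.3, 0.7], 1.36],
    [1, [219.8, 293.3, 0.7], 1.36],
    [1, [219.8, 293.3, 0.7], 1.36],
    [1, [219.8, 293.3, 0.7], 1.36],
    [1, [219.8, 293.3, 0.7], 1.36],
  ],
)

```text
t: 10.65
ee_pos: [490.4, 236.4, 179.9]
ee_rot: [0.758, 0.652, -0.0, -0.0]
contact_force: [0.4, 0.2, -0.5]
width: 85.4
```

```bash
python3 - <<'E'
from h import *
p,d=robot.capture("top");cv2.imwrite("pics/t3.png",p[120:270,330:480,::-1]);cv2.imwrite("pics/t3f.png",p[:,:,::-1])
p,d=robot.capture("scene");cv2.imwrite("pics/s8.png",p[:,:,::-1])
s=robot.sense();print(s["ee_pos"],s["contact_force"],s["joint_pos"],Ro.from_quat(s["ee_rot"]).as_matrix())
c=cv2.resize(cv2.imread("pics/t3.png")[45:105,45:105],(400,400),interpolation=cv2.INTER_CUBIC)
e=cv2.resize(cv2.imread("pics/s8.png")[140:340,200:400],(400,400),interpolation=cv2.INTER_CUBIC)
cv2.imwrite("pics/m8.png",np.hstack([c,e]))
E
```

```text
[490.35 236.63 180.02] [ 0.12 -0.64  0.29] [ 0.23  0.43  1.55 -0.    1.17  0.39] [[ 0.15  0.99 -0.  ]
 [ 0.99 -0.15 -0.  ]
 [-0.   -0.   -1.  ]]
```

View pics/m8.png

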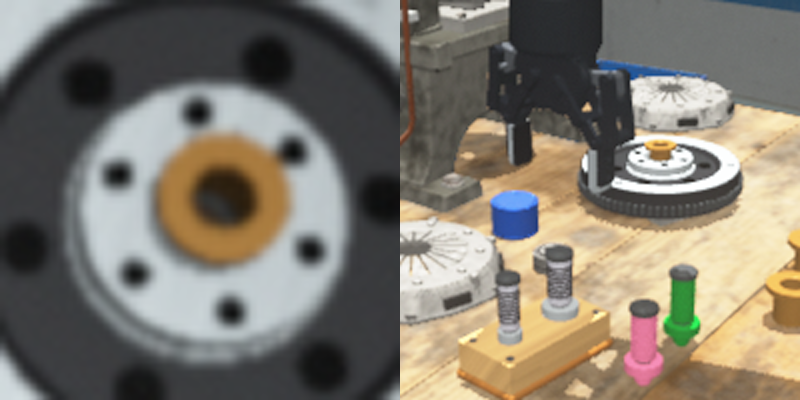

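```bash
python3 - <<'E'
from h import *
p=cv2.imread("pics/t3f.png");d=None
x0,y0,k=385,170,8
im=cv2.resize(p[y0:y0+50,x0:x0+50],None,fx=k,fy=k,interpolation=cv2.INTER_CUBIC)
m=cv2.inRange(cv2.cvtColor(im,cv2.COLOR_BGR2HSV),(5,110,80),(28,255,255))
cs,_=cv2.findContours(m,cv2.RETR_EXTERNAL,cv2.CHAIN_APPROX_NONE);c=max(cs,key=cv2.contourArea)
e=cv2.fitEllipse(cv2.convexHull(c));u,v=(e[0][0]+.5)/k-.5+x0,(e[0][1]+.5)/k-.5+y0
print(u,v,np.array(e[1])/k)
for z in (66,69,72): print(z,onz("top",u,v,z),proj("top",[592.3,-114.5,z]))
print(np.median(0) )
pp,dd=robot.capture("top");C=cloud("top",dd)
ring=[C[int(round(v+7*np.sin(a))),int(round(u+7*np.cos(a))),2] for a in np.arange(0,6.28,.4)]
fc=[C[int(round(196.4+14.5*np.sin(a))),int(round(406.6+14.5*np.cos(a))),2] for a in np.arange(0,6.28,.2)]
print("flange top z",np.median(ring),np.round(ring,1),"face",np.median(fc))
E
```

```text
408.0243320465088 194.341402053833 [18.56 19.53]
66 [ 592.78 -114.39   66.  ] [408.09 194.59]
69 [ 592.01 -113.77   69.  ] [408.41 194.19]
72 [ 591.23 -113.15   72.  ] [408.74 193.8 ]
0.0
flange top z 67.42355724211609 [65.9 67.4 68.4 70.6 68.6 69.4 67.1 66.1 66.2 70.2 67.6 68.2 65.6 64.6
 67.4 66.2] face 51.47837380502773
```

The bush sits centred at (592.3,-114.2) with its flange top at about z 68. Descending onto the driver.

Call:
play_rows(
  series=[
    [1, [0, 0, 25], 0],
    [1, [0, 0, 50], 0],
    [1, [0, 0, 75], 0],
    [1, [0, 0, 92], 0],
    [1, [0, 0, 101], 0],
    [1, [0, 0, 102], 0],
    [1, [0, 0, 102], 0],
    [1, [0, 0, 102], 0],
  ],
)

```text
t: 11.6
ee_pos: [490.7, 237.3, 79.1]
ee_rot: [0.758, 0.652, 0.001, 0.0]
contact_force: [0.5, -0.0, -0.3]
width: 85.7
```

```bash
python3 - <<'E'
from h import *
p,d=robot.capture("scene");cv2.imwrite("pics/s9.png",cv2.resize(p[200:340,200:360,::-1],None,fx=5,fy=4.2,interpolation=cv2.INTER_CUBIC)[:590])
s=robot.sense();print(s["ee_pos"],s["contact_force"],shift([490,237.2,78]))
E
```

```text
[490.63 237.23  79.  ] [-0.44  0.34  0.52] [-0.13 -0.62  1.  ]
```

View pics/s9.png

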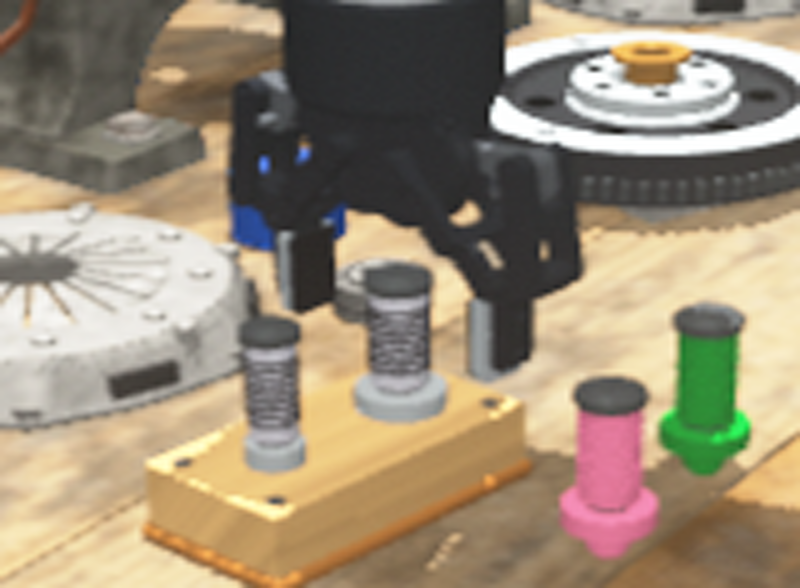

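The gripper straddles the large driver at (398,340), and the small driver is clear. Closing.

Call:
play_rows(
  series=[
    [0.4, [0, -0.5, 0], 0],
    [0.2, [0, -0.5, 0], 0],
    [0, [0, -0.5, 0], 0],
    [0, [0, -0.5, 0], 0],
    [0, [0, -0.5, 0], 0],
    [0, [0, -0.5, 0], 0],
    [0, [0, -0.5, 0], 0],
    [0, [0, -0.5, 0], 0],
    [0, [0, -0.5, 0], 0],
  ],
)

```text
t: 12.55
ee_pos: [490.0, 237.2, 78.3]
ee_rot: [0.758, 0.652, 0.0, 0.0]
contact_force: [2.9, -0.6, 1.9]
width: 21.0
```

Call:
play_rows(
  series=[
    [0, [0, 0, -3], 0],
    [0, [0, 0, -8], 0],
    [0, [0, 0, -15], 0],
    [0, [0, 0, -25], 0],
    [0, [0, 0, -45], 0],
    [0, [0, 0, -70], 0],
    [0, [0, 0, -80], 0],
    [0, [0, 0, -80], 0],
    [0, [0, 0, -80], 0],
  ],
)

```text
t: 13.45
ee_pos: [489.1, 237.1, 157.2]
ee_rot: [0.758, 0.652, -0.001, -0.0]
contact_force: [-0.5, -0.4, -3.5]
width: 21.2
```

```bash
python3 - <<'E'
from h import *
p,d=robot.capture("scene");cv2.imwrite("pics/s10f.png",p[:,:,::-1]);cv2.imwrite("pics/s10.png",cv2.resize(p[180:300,220:340,::-1],None,fx=5,fy=5,interpolation=cv2.INTER_CUBIC))
s=robot.sense();print(s["ee_pos"],s["contact_force"],s["wrist_torque"],s["width"],shift([592.3,-114.3,158]))
x,y,z=s["ee_pos"];f=lambda P:(proj("scene",P)-[220,180])*5+2
for k in (-14,0,10,64): print(k,f([x,y,z-42.3+k]))
E
```

```text
[489.02 237.06 156.87] [-0.2  -0.16 -3.87] [-0.03 -0.06  0.02] 20.566564354872916 [-331.99  154.62   -1.18]
-14 [302.17 425.95]
0 [301.46 389.7 ]
10 [300.95 363.53]
64 [298.1 218.3]
```

View pics/s10.png

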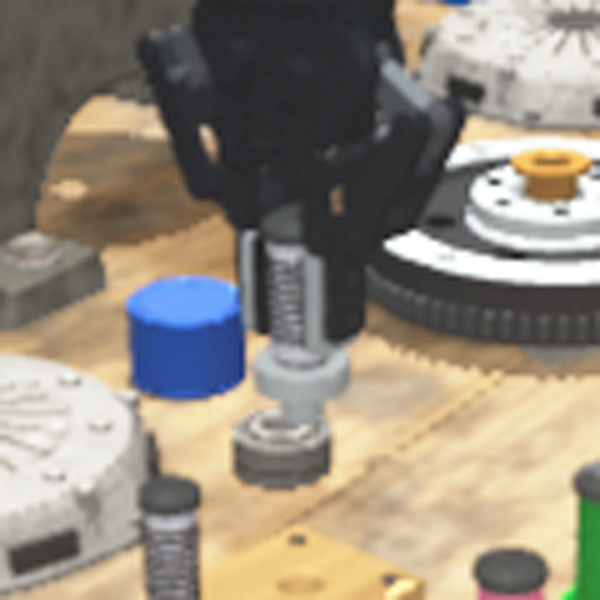

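The driver is held nearly upright, with its shoulder at (301,378) against a predicted (301,376). Moving over the bore.

Call:
play_rows(
  series=[
    [0, [-25, 12, 0], 0],
    [0, [-65, 30, 0], 0],
    [0, [-105, 49, 0], 0],
    [0, [-145, 67, 0], 0],
    [0, [-185, 86, 0], 0],
    [0, [-225, 105, 0], 0],
    [0, [-265, 123, 0], 0],
    [0, [-300, 140, 0], 0],
    [0, [-322, 150, 0], 0],
    [0, [-332, 154.6, 0], 0],
    [0, [-332, 154.6, 0], 0],
    [0, [-332, 154.6, 0], 0],
    [0, [-332, 154.6, 0], 0],
    [0, [-332, 154.6, 0], 0],
    [0, [-332, 154.6, 0], 0],
  ],
)

```text
t: 15.0
ee_pos: [592.9, -113.5, 158.2]
ee_rot: [0.758, 0.652, 0.0, 0.0]
contact_force: [0.1, 0.4, -2.8]
width: 21.1
```

```bash
python3 - <<'E'
from h import *
p,d=robot.capture("scene");cv2.imwrite("pics/s11f.png",p[:,:,::-1]);cv2.imwrite("pics/s11.png",cv2.resize(p[160:240,290:370,::-1],None,fx=7.5,fy=7.5,interpolation=cv2.INTER_CUBIC))
s=robot.sense();print(s["ee_pos"],s["contact_force"],s["wrist_torque"],s["width"],shift([592.3,-114.3,158]))
x,y,z=s["ee_pos"];f=lambda P:(proj("scene",P)-[290,160])*7.5+3.2
for k in (-14,0,10,64): print(k,f([x,y,z-42.3+k]))
print("flange top",f([592.3,-114.3,68]))
E
```

```text
[ 592.92 -113.65  158.22] [-0.09 -0.3  -2.93] [-0.01 -0.02 -0.04] 21.0105736537037 [-0.74 -0.51  0.22]
-14 [302.39 294.27]
0 [303.25 251.63]
10 [303.87 220.94]
64 [307.28  51.81]
flange top [303.06 395.82]
```

View pics/s11.png

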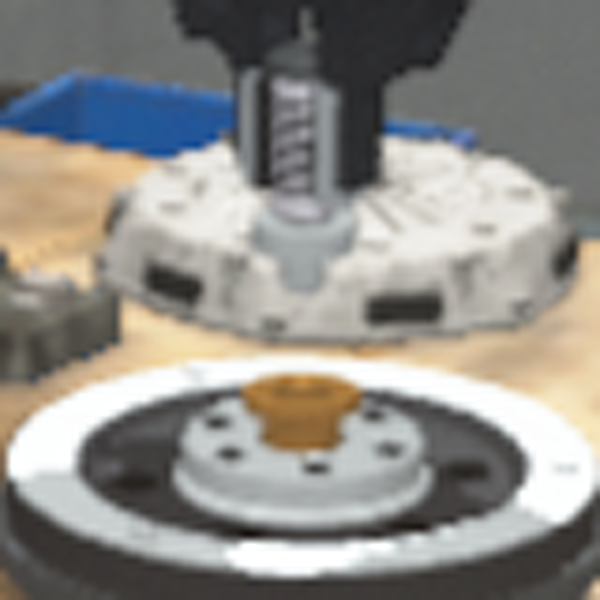

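The driver shoulder at u=304 and the flange at u=302.5 are aligned. Going down.

Call:
play_rows(
  series=[
    [0, [-0.3, -0.5, 10], 0],
    [0, [-0.3, -0.5, 20], 0],
    [0, [-0.3, -0.5, 28], 0],
    [0, [-0.3, -0.5, 30], 0],
    [0, [-0.3, -0.5, 30], 0],
    [0, [-0.3, -0.5, 30], 0],
  ],
)

```text
t: 15.65
ee_pos: [592.6, -114.5, 128.4]
ee_rot: [0.758, 0.652, 0.0, 0.0]
contact_force: [0.2, -0.1, -2.9]
width: 21.0
```

Call:
play_rows(
  series=[
    [0, [0, 0, 3], 0],
    [0, [0, 0, 6], 0],
    [0, [0, 0, 6], 0],
  ],
)

```text
t: 15.95
ee_pos: [592.2, -114.3, 121.6]
ee_rot: [0.758, 0.652, -0.0, -0.0]
contact_force: [-0.1, -0.5, -3.2]
width: 20.9
```

Call:
play_rows(
  series=[
    [0, [0, 0, 2], 0],
    [0, [0, 0, 4], 0],
    [0, [0, 0, 4], 0],
  ],
)

```text
t: 16.25
ee_pos: [592.5, -114.5, 118.0]
ee_rot: [0.758, 0.652, 0.0, 0.0]
contact_force: [1.5, -1.2, -3.4]
width: 21.0
```

```bash
python3 - <<'E'
from h import *
p,d=robot.capture("scene");cv2.imwrite("pics/s12.png",cv2.resize(p[160:240,290:370,::-1],None,fx=7.5,fy=7.5,interpolation=cv2.INTER_CUBIC))
s=robot.sense();print(s["ee_pos"],s["contact_force"])
E
```

```text
[ 592.53 -114.54  118.02] [ 1.01 -0.77 -3.54]
```

View pics/s12.png

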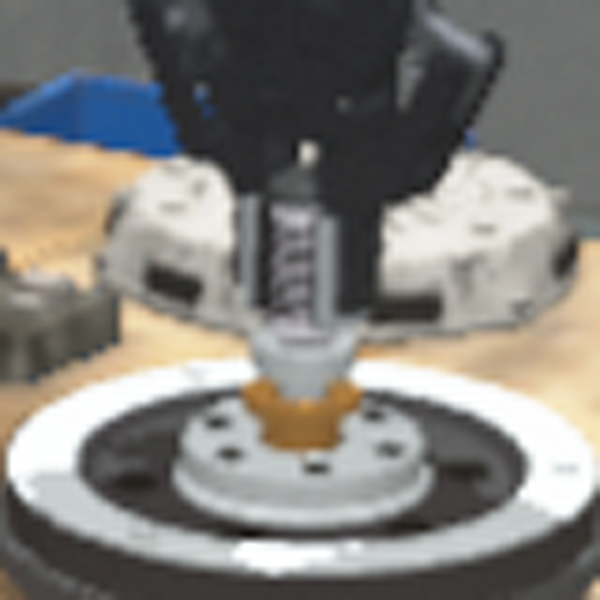

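The spigot has entered the bush's bore, at about (303,385). On down to contact.

Call:
play_rows(
  series=[
    [0, [0, 0, 2], 0],
    [0, [0, 0, 4], 0],
    [0, [0, 0, 4], 0],
  ],
)

```text
t: 16.6
ee_pos: [592.5, -114.5, 113.9]
ee_rot: [0.758, 0.652, 0.0, 0.0]
contact_force: [1.9, -1.9, -2.9]
width: 21.1
```

Call:
play_rows(
  series=[
    [0, [0, 0, 1], 0],
    [0, [0, 0, 2], 0],
    [0, [0, 0, 2], 0],
  ],
)

```text
t: 16.9
ee_pos: [592.5, -114.5, 112.1]
ee_rot: [0.758, 0.652, 0.0, 0.0]
contact_force: [2.3, -1.7, -2.2]
width: 21.0
```

Call:
play_rows(
  series=[
    [0, [0, 0, 1], 0],
    [0, [0, 0, 2], 0],
    [0, [0, 0, 2], 0],
  ],
)

```text
t: 17.2
ee_pos: [592.3, -114.4, 110.1]
ee_rot: [0.758, 0.652, -0.0, -0.0]
contact_force: [1.7, -2.3, -2.3]
width: 20.9
```

Call:
play_rows(
  series=[
    [0, [-0.35, 0.45, 1], 0],
    [0, [-0.35, 0.45, 2], 0],
    [0, [-0.35, 0.45, 2], 0],
  ],
)

```text
t: 17.5
ee_pos: [592.7, -114.8, 108.9]
ee_rot: [0.758, 0.652, -0.0, -0.0]
contact_force: [-2.8, -0.2, 6.5]
width: 21.3
```

Call:
play_rows(
  series=[
    [0, [0, 0, 0.5], 0],
    [0, [0, 0, 1], 0],
    [0, [0, 0, 1], 0],
  ],
)

```text
t: 17.8
ee_pos: [592.7, -114.8, 108.2]
ee_rot: [0.758, 0.652, -0.0, 0.0]
contact_force: [-3.9, -0.9, 9.0]
width: 21.5
```

Call:
play_rows(
  series=[
    [0, [0, 0, 0.5], 0],
    [0, [0, 0, 1], 0],
    [0, [0, 0, 1], 0],
  ],
)

```text
t: 18.1
ee_pos: [592.7, -114.8, 107.4]
ee_rot: [0.758, 0.652, -0.0, 0.0]
contact_force: [-4.0, 0.2, 9.4]
width: 20.8
```

Pressing has begun: about 12 N on the bush, sliding. I'll continue in small steps.

Call:
play_rows(
  series=[
    [0, [0, -0.3, 0.5], 0],
    [0, [0, -0.3, 1], 0],
    [0, [0, -0.3, 1.5], 0],
    [0, [0, -0.3, 1.5], 0],
  ],
)

```text
t: 18.5
ee_pos: [592.6, -114.8, 106.0]
ee_rot: [0.758, 0.652, 0.0, 0.0]
contact_force: [-3.0, -0.1, 11.1]
width: 20.9
```

Call:
play_rows(
  series=[
    [0, [0, 0, 0.5], 0],
    [0, [0, 0, 1], 0],
    [0, [0, 0, 1.5], 0],
    [0, [0, 0, 1.5], 0],
  ],
)

```text
t: 18.9
ee_pos: [592.6, -114.8, 104.6]
ee_rot: [0.758, 0.652, 0.0, 0.0]
contact_force: [-3.7, 0.4, 10.0]
width: 20.8
```

Call:
play_rows(
  series=[
    [0, [0, 0, 0.5], 0],
    [0, [0, 0, 1], 0],
    [0, [0, 0, 1], 0],
  ],
)

```text
t: 19.2
ee_pos: [592.6, -114.8, 103.7]
ee_rot: [0.758, 0.652, 0.0, 0.0]
contact_force: [-3.5, 0.6, 10.1]
width: 20.9
```

Call:
play_rows(
  series=[
    [0, [0, 0, 0.5], 0],
    [0, [0, 0, 1], 0],
    [0, [0, 0, 1.5], 0],
    [0, [0, 0, 1.5], 0],
  ],
)

```text
t: 19.6
ee_pos: [592.7, -114.8, 102.2]
ee_rot: [0.758, 0.652, 0.0, 0.0]
contact_force: [-4.1, -0.9, 12.1]
width: 20.9
```

Call:
play_rows(
  series=[
    [0, [0, 0, 0.5], 0],
    [0, [0, 0, 1], 0],
    [0, [0, 0, 1], 0],
  ],
)

```text
t: 19.9
ee_pos: [592.6, -114.8, 101.2]
ee_rot: [0.758, 0.652, 0.0, 0.0]
contact_force: [-4.3, 0.8, 12.2]
width: 20.9
```

```bash
python3 - <<'E'
from h import *
p,d=robot.capture("scene");cv2.imwrite("pics/s13.png",cv2.resize(p[160:240,290:370,::-1],None,fx=7.5,fy=7.5,interpolation=cv2.INTER_CUBIC))
s=robot.sense();print(s["ee_pos"],s["contact_force"])
E
```

```text
[ 592.64 -114.79  101.22] [-4.4   0.53 11.56]
```

View pics/s13.png

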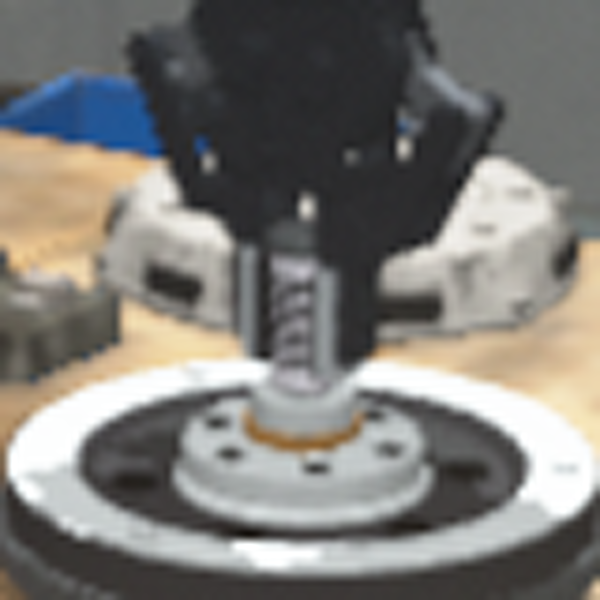

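The flange is nearly down and square, at (303,430) in the crop. Smaller steps now.

Call:
play_rows(
  series=[
    [0, [0, 0, 0.5], 0],
    [0, [0, 0, 0.5], 0],
  ],
)

```text
t: 20.15
ee_pos: [592.7, -114.8, 100.8]
ee_rot: [0.758, 0.652, 0.0, 0.0]
contact_force: [-4.1, 0.1, 11.8]
width: 21.1
```

Call:
play_rows(
  series=[
    [0, [0, 0, 0.5], 0],
    [0, [0, 0, 0.5], 0],
  ],
)

```text
t: 20.35
ee_pos: [592.7, -114.8, 100.3]
ee_rot: [0.758, 0.652, 0.0, 0.0]
contact_force: [-3.7, -0.1, 11.5]
width: 21.2
```

Call:
play_rows(
  series=[
    [0, [0, 0, 0.5], 0],
    [0, [0, 0, 0.5], 0],
  ],
)

```text
t: 20.55
ee_pos: [592.7, -114.8, 99.8]
ee_rot: [0.758, 0.652, 0.0, 0.0]
contact_force: [-4.5, 0.4, 12.3]
width: 21.0
```

Call:
play_rows(
  series=[
    [0, [0, 0, 0.4], 0],
    [0, [0, 0, 0.4], 0],
  ],
)

```text
t: 20.75
ee_pos: [592.7, -114.8, 99.4]
ee_rot: [0.758, 0.652, 0.0, 0.0]
contact_force: [-5.4, -0.4, 12.1]
width: 20.9
```

Call:
play_rows(
  series=[
    [0, [0, 0, 0.4], 0],
    [0, [0, 0, 0.4], 0],
  ],
)

```text
t: 20.95
ee_pos: [592.7, -114.8, 99.2]
ee_rot: [0.758, 0.652, 0.0, 0.001]
contact_force: [-5.0, -0.3, 15.3]
width: 20.8
```

Call:
play_rows(
  series=[
    [0, [0, 0, 0.4], 0],
    [0, [0, 0, 0.4], 0],
  ],
)

```text
t: 21.15
ee_pos: [592.7, -114.8, 99.2]
ee_rot: [0.758, 0.652, 0.0, 0.001]
contact_force: [-6.7, 0.7, 17.0]
width: 20.8
```

Call:
play_rows(
  series=[
    [0, [0, 0, 0.4], 0],
    [0, [0, 0, 0.4], 0],
  ],
)

```text
t: 21.35
ee_pos: [592.7, -114.8, 99.2]
ee_rot: [0.758, 0.652, 0.0, 0.001]
contact_force: [-7.3, 0.3, 20.6]
width: 20.9
```

It bottomed at z 99.2, with about 23.5 N on the bush (20.6 N read plus the driver's weight). Adding a touch and holding.

Call:
play_rows(
  series=[
    [0, [0, 0, 0.2], 0],
    [0, [0, 0, 0.2], 0],
    [0, [0, 0, 0.2], 0],
    [0, [0, 0, 0.2], 0],
  ],
)

```text
t: 21.75
ee_pos: [592.7, -114.8, 99.2]
ee_rot: [0.758, 0.652, 0.0, 0.001]
contact_force: [-7.6, 0.7, 22.2]
width: 20.9
```

Call:
play_rows(
  series=[
    [0, [0, 0, 0], 0],
    [0, [0, 0, 0], 0],
    [0, [0, 0, 0], 0],
    [0, [0, 0, 0], 0],
    [0, [0, 0, 0], 0],
  ],
)

```text
t: 22.25
ee_pos: [592.7, -114.8, 99.2]
ee_rot: [0.758, 0.652, 0.0, 0.001]
contact_force: [-7.7, 1.1, 21.1]
width: 21.0
```

About 25 N was held for 0.9 s. Withdrawing straight up.

Call:
play_rows(
  series=[
    [0, [0, 0, -2], 0],
    [0, [0, -0.4, -5], 0],
    [0, [0, -0.4, -10], 0],
    [0, [0, -0.4, -18], 0],
    [0, [0, -0.4, -30], 0],
    [0, [0, -0.4, -50], 0],
    [0, [0, -0.4, -65], 0],
    [0, [0, -0.4, -65], 0],
    [0, [0, -0.4, -65], 0],
  ],
)

```text
t: 23.15
ee_pos: [591.8, -114.5, 161.2]
ee_rot: [0.758, 0.652, -0.0, -0.0]
contact_force: [-0.4, -0.4, -2.4]
width: 20.9
```

```bash
python3 - <<'E'
from h import *
p,d=robot.capture("scene");cv2.imwrite("pics/s14.png",cv2.resize(p[150:240,290:370,::-1],None,fx=6.6,fy=6.6,interpolation=cv2.INTER_CUBIC))
s=robot.sense();print(s["ee_pos"],s["contact_force"],s["width"],shift([490,237.2,161]))
f=lambda P:(proj("scene",P)-[290,150])*6.6+2.8
x,y,z=s["ee_pos"]
for k in (-14,0,10): print(k,f([x,y,z-42.3+k]))
E
```

```text
[ 591.63 -114.42  160.62] [ 1.38 -0.47 -3.01] 21.156074085758 [ 332.5  -153.02    0.02]
-14 [270.45 318.59]
0 [271.23 281.01]
10 [271.79 253.96]
```

View pics/s14.png

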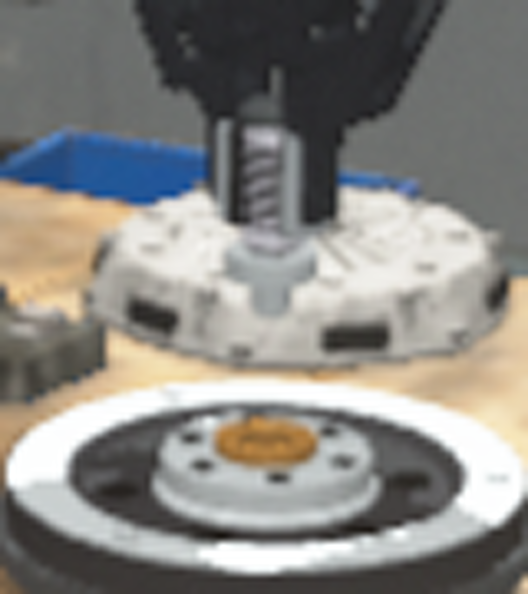

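The bush is home flat, at (265,440) in the crop. The driver is still in the same place in the grip. Returning to the rack.

Call:
play_rows(
  series=[
    [0, [25, -12, 0], 0],
    [0, [65, -30, 0], 0],
    [0, [105, -49, 0], 0],
    [0, [145, -67, 0], 0],
    [0, [185, -85, 0], 0],
    [0, [225, -104, 0], 0],
    [0, [265, -122, 0], 0],
    [0, [300, -138, 0], 0],
    [0, [322, -148, 0], 0],
    [0, [332.5, -153, 0], 0],
    [0, [332.5, -153, 0], 0],
    [0, [332.5, -153, 0], 0],
    [0, [332.5, -153, 0], 0],
    [0, [332.5, -153, 0], 0],
    [0, [332.5, -153, 0], 0],
    [0, [332.5, -153, 0], 0],
    [0, [332.5, -153, 0], 0],
  ],
)

```text
t: 24.9
ee_pos: [490.6, 236.8, 161.3]
ee_rot: [0.758, 0.652, -0.0, 0.0]
contact_force: [0.2, -0.0, -2.4]
width: 21.1
```

```bash
python3 - <<'E'
from h import *
p,d=robot.capture("top");p,d=robot.capture("scene");p,d=robot.capture("scene");cv2.imwrite("pics/s15.png",cv2.resize(p[170:320,210:330,::-1],None,fx=4.8,fy=4,interpolation=cv2.INTER_CUBIC))
s=robot.sense();print(s["ee_pos"],s["contact_force"],s["ee_rot"],shift([490,237.2,161]))
E
```

```text
[490.52 236.91 161.3 ] [ 0.3  -0.75 -2.6 ] [ 0.76  0.65 -0.    0.  ] [ 0.21 -0.55  0.3 ]
```

View pics/s15.png

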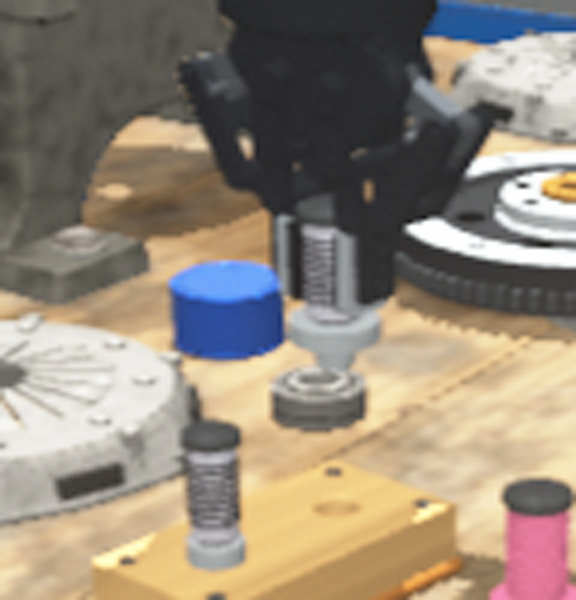

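The driver at u≈335 hangs over the hole at (337,508) in the crop. I'll check where the hole lies.

```bash
python3 - <<'E'
from h import *
print(onz("scene",210+337/4.8-.4,170+508/4-.4,36), proj("scene",[490.2,237.2,36]))
E
```

```text
[491.5  236.22  36.  ] [280.09 297.02]
```

Call:
play_rows(
  series=[
    [0, [0, -0.5, 10], 0],
    [0, [0, -0.5, 25], 0],
    [0, [0, -0.5, 40], 0],
    [0, [0, -0.5, 55], 0],
    [0, [0, -0.5, 62], 0],
    [0, [0, -0.5, 64], 0],
    [0, [0, -0.5, 64], 0],
    [0, [0, -0.5, 64], 0],
  ],
)

```text
t: 25.85
ee_pos: [490.4, 237.1, 97.9]
ee_rot: [0.758, 0.652, 0.001, 0.0]
contact_force: [0.6, -0.4, -2.8]
width: 20.8
```

Call:
play_rows(
  series=[
    [0, [0, 0, 2], 0],
    [0, [0, 0, 4], 0],
    [0, [0, 0, 6], 0],
    [0, [0, 0, 6], 0],
  ],
)

```text
t: 26.25
ee_pos: [489.9, 237.0, 91.0]
ee_rot: [0.758, 0.652, -0.0, -0.0]
contact_force: [-0.4, 0.2, -3.3]
width: 21.2
```

Call:
play_rows(
  series=[
    [0, [0, 0, 1], 0],
    [0, [0, 0, 2], 0],
    [0, [0, 0, 3], 0],
    [0, [0, 0, 3], 0],
  ],
)

```text
t: 26.65
ee_pos: [490.0, 237.0, 88.2]
ee_rot: [0.758, 0.652, -0.0, -0.0]
contact_force: [0.1, 0.8, -2.9]
width: 21.1
```

Call:
play_rows(
  series=[
    [0, [0, 0, 1], 0],
    [0, [0, 0, 2], 0],
    [0, [0, 0, 3], 0],
    [0, [0, 0, 3], 0],
  ],
)

```text
t: 27.05
ee_pos: [490.0, 237.0, 85.2]
ee_rot: [0.758, 0.652, 0.0, 0.0]
contact_force: [0.8, 0.6, -2.5]
width: 21.0
```

The spigot is about 7 mm into the hole with no side force.

Call:
play_rows(
  series=[
    [0, [0, 0, 2], 0],
    [0, [0, 0, 4], 0],
    [0, [0, 0, 5.5], 0],
    [0, [0, 0, 5.5], 0],
  ],
)

```text
t: 27.45
ee_pos: [490.0, 237.0, 79.6]
ee_rot: [0.758, 0.652, -0.0, -0.0]
contact_force: [1.3, -0.2, -3.2]
width: 21.0
```

Call:
play_rows(
  series=[
    [0, [0, 0, 0.7], 0],
    [0, [0, 0, 1.4], 0],
    [0, [0, 0, 1.4], 0],
  ],
)

```text
t: 27.75
ee_pos: [490.1, 237.0, 78.4]
ee_rot: [0.758, 0.652, 0.0, 0.0]
contact_force: [0.9, 0.4, -2.9]
width: 20.6
```

Call:
play_rows(
  series=[
    [0, [0, 0, 0.5], 0],
    [0, [0, 0, 0.8], 0],
    [0, [0, 0, 0.8], 0],
  ],
)

```text
t: 28.05
ee_pos: [490.1, 237.0, 78.3]
ee_rot: [0.758, 0.652, 0.0, 0.0]
contact_force: [-1.1, -1.7, 6.1]
width: 21.2
```

The shoulder is seated (force is now +6 N up). Releasing.

Call:
play_rows(
  series=[
    [0.15, [0, 0, -0.5], 0],
    [0.4, [0, 0, -0.5], 0],
    [0.7, [0, 0, -0.5], 0],
    [1, [0, 0, -0.5], 0],
    [1, [0, 0, -0.5], 0],
    [1, [0, 0, -0.5], 0],
    [1, [0, 0, -0.5], 0],
    [1, [0, 0, -0.5], 0],
    [1, [0, 0, -15], 0],
    [1, [0, 0, -40], 0],
    [1, [0, 0, -75], 0],
    [1, [0, 0, -110], 0],
    [1, [0, 0, -130], 0],
    [1, [0, 0, -130], 0],
  ],
)

```text
t: 29.45
ee_pos: [491.0, 237.3, 210.5]
ee_rot: [0.758, 0.652, 0.002, 0.001]
contact_force: [0.0, -0.5, 1.0]
width: 85.7
```

```bash
python3 - <<'E'
from h import *
p,d=robot.capture("top");cv2.imwrite("pics/t16.png",p[:,:,::-1]);C=cloud("top",d)
q,_=robot.capture("scene");cv2.imwrite("pics/s16.png",q[:,:,::-1])
s=robot.sense();print(s["ee_pos"],s["contact_force"],s["width"])
x0,y0,k=385,170,8
im=cv2.resize(p[y0:y0+50,x0:x0+50,::-1],None,fx=k,fy=k,interpolation=cv2.INTER_CUBIC)
m=cv2.inRange(cv2.cvtColor(im,cv2.COLOR_BGR2HSV),(5,110,80),(28,255,255))
cs,_=cv2.findContours(m,cv2.RETR_EXTERNAL,cv2.CHAIN_APPROX_NONE);c=max(cs,key=cv2.contourArea)
e=cv2.fitEllipse(cv2.convexHull(c));u,v=(e[0][0]+.5)/k-.5+x0,(e[0][1]+.5)/k-.5+y0
print(u,v,onz("top",u,v,57))
print("ring z",np.median([C[int(round(v+7*np.sin(a))),int(round(u+7*np.cos(a))),2] for a in np.arange(0,6.28,.3)]))
a=cv2.resize(im,(400,400)); b=cv2.resize(q[205:345,215:355,::-1],(400,400),interpolation=cv2.INTER_CUBIC)
cv2.imwrite("pics/m16.png",np.hstack([a,b]))
E
```

```text
[489.79 236.94 207.1 ] [0.74 0.25 0.01] 85.66685226783213
406.92265701293945 195.8743839263916 [ 592.07 -114.1    57.  ]
ring z 56.85708939434062
```

View pics/m16.png

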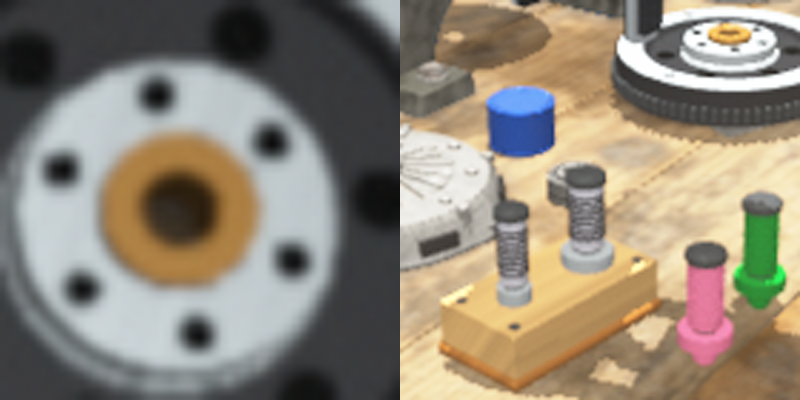

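The bush sits home and centred, with its flange top at z 56.9 and its centre within about 0.5 mm of the bore axis. The large driver stands upright at (586,220), seated in its hole. I'll hold for a moment and then hand in.

Call:
play_rows(
  series=[
    [1, [0, 0, 0], 0],
    [1, [0, 0, 0], 0],
    [1, [0, 0, 0], 0],
  ],
)

```text
t: 29.85
ee_pos: [489.8, 237.0, 206.8]
ee_rot: [0.758, 0.652, -0.001, -0.0]
contact_force: [1.0, 0.7, 0.1]
width: 85.4
```

```bash
python3 -c "
from rig import robot
print(robot.sign_off())"
```

```text
the job is handed in; nothing more can be done
None
```

The job is handed in at about 30 s of robot time. The smallest bush is home in the flywheel bore, and the large driver is back upright in its rack hole. The sign-off reports no verdict.

- **Starting the bush:** I set it in the mouth and let go. It stood upright there, with the flange top at about z 68, before I fetched the driver.
- **Pressing:** it slid in at about 12–15 N and bottomed. I then held about 25 N for 0.9 s. That figure is the 21–22 N wrist reading plus about 3 N for the driver's weight. No wrist reading, taken at the end of each move, put more than about 26 N on the bush, including a side force of about 7 N.
- **Last checks:** the flange top reads z 56.9 (57 expected) and the bush is about 0.5 mm from the bore axis. The driver's shoulder is on the rack top and it looks upright; I did not measure its tilt. The gripper is open and clear. The small driver and the grease tin look unmoved; I did not measure them, the bearing or the caliper.
- **Disagreement:** the jaws read about 34 mm while holding the 38 mm flange, and the bush looked 2–4 mm higher in the grip than planned. I lowered it by contact force instead, so this had no effect.

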